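# Turn the kitchen radio up by one click

### The job

Turn the green kitchen radio up by one click: with a fingertip laid on the knurled wheel in its top, roll the wheel towards the back of the radio until it clicks from the small dot into the middle dot, never running on to the large dot, then let go. Do not lift, tip or shove the radio, and leave the spice jar, lemon, tomato and jam jar where they stand.

Things in the scene. Friction and masses are not known exactly. Their poses are not given: they have to be found in the camera images.
- radio: Green kitchen radio, loose, 1.6 kg, 110 mm deep (x) x 200 wide (y) x 85 high. Origin: centre of its underside. +x runs from its front (white, slatted) to its back, +y to its left end (seen from the front), z up. A 6 mm aerial lies along the top 46 mm behind the centre, top 92 mm up. Keep the arm off the tall rigid fridge at the right of the worktop (world y below -0.45, x above 0.44).
- wheel_crown (a point): Top of the knurled black wheel, mid-width: radio x 0, y -45 mm, 96 mm above the worktop, 11 above the radio's top. Wheel radius 30 mm, 40 wide, axle along the radio's y; about 41 mm of arc stands out. It sits on a soft spring: sinks up to 5 mm at 1.5 N per mm, then a hard stop. The point sinks with it, does not turn. Grippy rubber. Axes as the radio's.
- middle_dot (a point): Medium white dot on top of the black cheek left of the wheel, 93 mm above the worktop, radio x 0, y -17 mm. Small (quiet) dot 14 mm in front of it, large (loud) dot 14 mm behind it. A like cheek stands right of the wheel; 44 mm clear between them, and the wheel's top is 3 mm above them.
- volume (a joint): Wheel angle (rad): 0 = white pointer line at the small front dot (start), 0.5 middle, 1.0 large rear dot; grows as the wheel's top rolls to the radio's back (+x). 0.5 rad = 15 mm at the rim. Spring detents at 0, 0.5, 1.0; let go, it snaps to the detent on its side of the crests at 0.25 and 0.75. Leaving one takes 0.04 N m (1.4 N at the rim). Stops at -0.04, 1.04.
- spice: Loose spice jar with a green cap, 46 mm across, 106 mm tall, standing to the right of the radio; origin at the centre of its underside. A bystander.
- lemon: Loose lemon, 72 x 55 x 56 mm, lying to the left of the radio; origin at its underside. A bystander.
- tomato: Loose red tomato, 62 mm across, on the worktop behind and to the left of the radio, the nearest one to it; origin at its underside. A bystander.
- jam: Loose jar with a dark red lid, 77 mm across, 92 mm tall, on the worktop behind and to the right of the radio; origin at the centre of its underside. A bystander.

How it is judged (in metres and radians):
On the way, in this order (a step that is already met when the one before it is completed fails the run):
1. the fingers touch the radio while its wheel still stands near the small dot (contact force between the fingers and radio above 0.3 N and value of joint volume below 0.2 rad), for 0.02 s.
2. the wheel clicks over to the middle dot (value of joint volume between 0.38 and 0.62 rad), for 0.2 s.
At the end, for the whole second after the job is handed in: The wheel rests in the middle detent (0.5 within 0.08 rad), the radio stands flat on the worktop within 30 mm of where it stood, at rest, and the spice jar, lemon, tomato and jam jar are within 30 mm of where they stood, the jars upright (value of joint volume between 0.42 and 0.58 rad and angle between radio's own z axis and vertical below 0.05 rad and height (world z) of radio below 0.006 m and distance of each of radio, spice, lemon, tomato, jam from where it was at the start of the episode below 0.03 m and linear speed of radio below 0.02 m/s and angle between each of spice, jam's own z axis and vertical below 0.1 rad); the robot touches nothing.
It fails at once if the wheel is run on to the large dot (value of joint volume above 0.85 rad).
It fails at once if the radio is lifted off the worktop (height (world z) of radio above 0.012 m).
It fails at once if the radio is tipped (angle between radio's own z axis and vertical above 0.15 rad).
It fails at once if the radio is shoved more than 30 mm (distance of radio from where it was at the start of the episode above 0.03 m).
It fails at once if a bystander is picked up, carried or knocked more than 40 mm away (distance of any of spice, lemon, tomato, jam from where it was at the start of the episode above 0.04 m).
It also fails if it takes over 35 s, if anything falls off the work surface, if the arm or the gripper's body presses on something with over 40 N, if the wrist force passes 120 N, or if a joint passes its speed limit or range.

### The arm

A 6-joint arm with a two-finger parallel gripper is mounted at the origin on a cart in front of the work surface, level with it; the furniture and walls round the work are solid. World frame = base frame: x ahead of the robot, y to its left, z up, the work surface at z = 0. Lengths are in m, angles in degrees, forces in N, time in s.
With the tool pointing down it reaches from about 0.3 to 0.875 m from the base axis. Payload 6.4 kg.
Tool frame: the origin (TCP) lies on the centre line of the jaws, within the pads' length; the fingertips stand 22 mm ahead of it and the grasp point (between the pads) lies 3 mm ahead of it; z points along the fingers, y is the direction in which the jaws open and shut (so a half turn about z gives the same grasp; the last joint's range is limited). The gripper opens to 85 mm and grips with 20 to 120 N. Pads are 22 mm wide; open, the fingers measure 114 mm over their backs; the gripper's body (76 mm by 85 mm) begins 54 mm behind the grasp point. The pads swing forward as they close: fully open they stand 13 mm farther back than shut.
Start: joints at [57.852, 10.359, 92.074, -0, 77.567, -11.82], TCP at [0.2, 0.539, 0.22] pointing down, gripper open.
Joint ranges: [-171.53, 171.53], [-51.25, 118.39], [17.06, 147.69], [-65.23, 245.23], [0, 150.52], [-178.68, 178.68]. Speed limits (degrees/s): [147.25, 147.25, 172.46, 180, 180, 180].

### API

Orientations are given as [roll, pitch, yaw] about the fixed x, y, z axes, in that order (R = Rz(yaw) Ry(pitch) Rx(roll)).
In Python, from station import arm gives the robot as it stands.
- The arm moves only by the shell command python3 -m jog 'ROWS' [FORCE]. ROWS is JSON, a list of rows, each a list of 7 numbers: the gripper command: -1 is fully open, 1 is shut, values between are in proportion, then the shift along the tool's x, y, z in m, then the turn, a rotation vector about the tool's x, y, z in rad. A call has 1 to 12 rows; each row shifts and turns the pose as measured when the row begins, along the tool's axes as they then stand; what a row does not reach is not made up. A row lasts 1/8 s, in which the tool goes at most 62.5 mm and 10.7 degrees, less where a joint would pass 70% of its speed; a pose out of reach is approached as far as the arm can. A call is refused whole if a number of a shift passes 0.0625 or a number of a turn 0.188, either way. A call with a gripper value outside its range is refused whole. The fingers move at their own pace and stop on an object; FORCE is the grip in N (left out, the last holds). Time passes only in rows, so rows that do not move let the fingers close. It gives the time, the measured TCP pose, the force and the opening at its end, in the units of the state.
- arm.state(): the state, without advancing time (a new reading comes with each control period).
- arm.grab_frame(name): name is "side" or "top" or "wrist"; returns the picture (420x560x3 uint8, red, green, blue); there is no depth.
- arm.camera_info(name): a dict with "K" (3x3 intrinsics, pixels), "dist" ([k1, k2, p1, p2, k3] as OpenCV has them; the pictures are not rectified), "position" and "orientation" of the camera in the world. Camera axes: x right, y down, z forward; pixel columns grow to the right and rows downward; lengths in m; the calibration is good to about 2 mm. A picture is of the moment at which its call begins: read the wrist's pose just before it. camera_info takes no time and is no camera call; for the wrist camera it gives the pose at the moment of the call.
- arm.finish_job(): hands the job in, once; it reports no verdict.
The state is a dict: "time_s": time; "qpos": joint angles; "joint_vel": joint speeds; "joint_torque": joint torques, N m; "position": TCP position; "ee_rot": TCP orientation; "ft_force": force on the tool from outside, world axes, zero at the start; "torque": the same for the moment, N m; "gripper_width": finger opening in m.
Only numpy, scipy, OpenCV 4.12 (cv2) and the standard library are available. Lean on these libraries where they do the work, as an engineer would, in place of code of your own. Each camera call takes 0.05 s, during which the arm holds its last target.

## Working session

There is one attempt and no reset: what is moved stays moved. The work goes in short steps, Python scripts to look and compute and a shell command to move; the robot and the scene stay as the last step left them, time stands still between calls to the robot, and variables do not carry over. Pictures are saved under pics/ and viewed, and the job is handed in when it is done.

```bash
mkdir -p pics; ls; python3 - <<'E'
from station import arm
import cv2
print(arm.state())
for n in ("side","top","wrist"):
    i=arm.camera_info(n); print(n,i)
    cv2.imwrite(f"pics/{n}0.png",arm.grab_frame(n)[:,:,::-1])
E
```

```text
pics
{'time_s': 0.0, 'qpos': array([ 5.78514559e+01,  1.03991553e+01,  9.21319537e+01,  5.24667837e-04,
        7.75698519e+01, -1.18196113e+01]), 'joint_vel': array([ 0.12082018,  0.03774753, -0.06925279, -0.02351766,  0.01520463,
       -0.0214953 ]), 'joint_torque': array([-3.11750264e-04, -4.44854236e+01, -3.51347852e+01, -2.28974686e-04,
        8.62399262e-03,  8.33200772e-06]), 'position': array([0.19941991, 0.53869084, 0.21940855]), 'ee_rot': array([-1.79901285e+02, -2.11812339e-02,  1.59670936e+02]), 'ft_force': array([-0.95574927, -0.48455498,  0.8728795 ]), 'torque': array([ 0.0134055 , -0.01184081,  0.03704456]), 'gripper_width': 0.08507072612881389}
side {'K': array([[449.01949561,   0.        , 267.88447773],
       [  0.        , 449.01949561, 208.87244595],
       [  0.        ,   0.        ,   1.        ]]), 'dist': array([-0.10083284,  0.        ,  0.        ,  0.        ,  0.        ]), 'position': array([ 0.35696096, -0.54384696,  0.98477368]), 'orientation': array([-141.19026773,   -0.28130885,  -17.97325222])}
top {'K': array([[438.12107965,   0.        , 275.38100616],
       [  0.        , 438.12107965, 208.89466391],
       [  0.        ,   0.        ,   1.        ]]), 'dist': array([-0.12758562,  0.        ,  0.        ,  0.        ,  0.        ]), 'position': array([0.44613252, 0.11836969, 1.16344861]), 'orientation': array([-171.76261397,    1.01129428,  -90.07271861])}
wrist {'K': array([[327.35366185,   0.        , 272.82929286],
       [  0.        , 327.35366185, 207.53954236],
       [  0.        ,   0.        ,   1.        ]]), 'dist': array([-0.07380278,  0.        ,  0.        ,  0.        ,  0.        ]), 'position': array([0.13284551, 0.56305692, 0.37393915]), 'orientation': array([1.63749321e+02, 4.52004406e-02, 6.96777793e+01])}
```

View pics/side0.png

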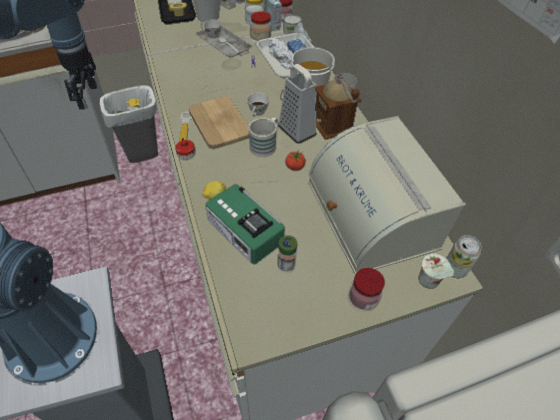

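View pics/top0.png

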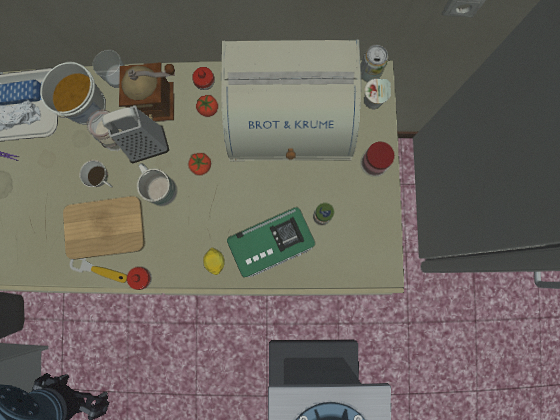

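View pics/wrist0.png

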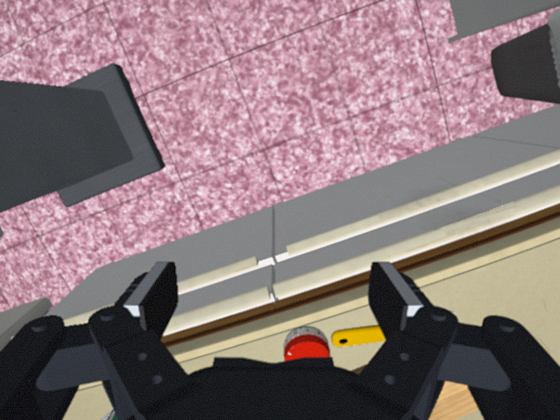

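The top view shows the radio at about (272,242), its wheel at about (288,233), the spice jar at (324,213) and the lemon at (213,261). Next I'll zoom in and measure.

```bash
python3 - <<'E'
import cv2,numpy as np
t=cv2.imread("pics/top0.png")[190:290,190:350]; s=cv2.imread("pics/side0.png")[165:285,190:310]
cv2.imwrite("pics/tz.png",cv2.resize(t,None,fx=5,fy=5,interpolation=cv2.INTER_CUBIC))
cv2.imwrite("pics/sz.png",cv2.resize(s,None,fx=5,fy=5,interpolation=cv2.INTER_CUBIC))
E
```

```text
(no output)
```

View pics/tz.png

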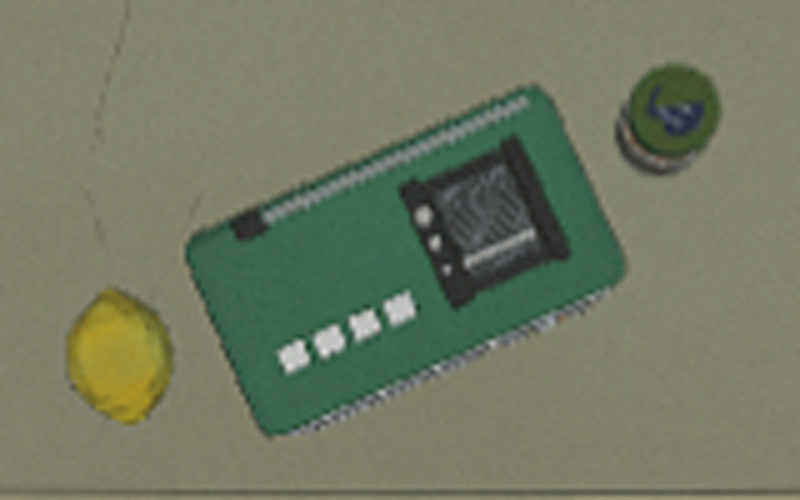

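View pics/sz.png

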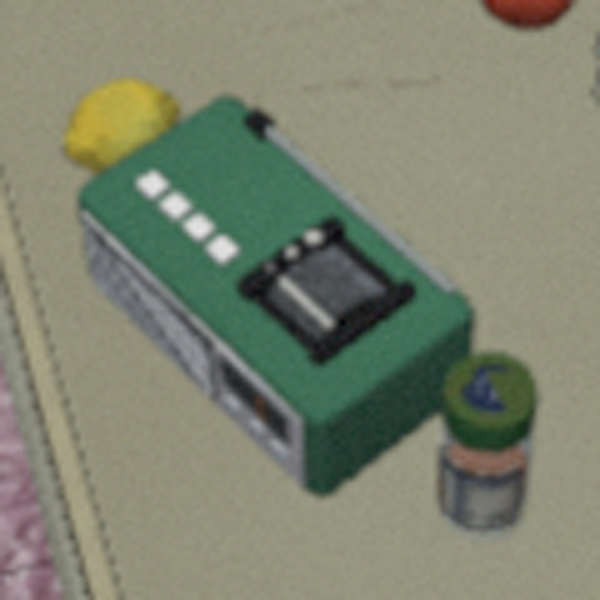

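```bash
cat > h.py <<'E'
import cv2,numpy as np
from station import arm
from scipy.spatial.transform import Rotation as R
def cam(n): return arm.camera_info(n)
def ray(i,p):
    u=cv2.undistortPoints(np.array([[p]],float),i["K"],i["dist"])[0,0]
    M=R.from_euler("xyz",i["orientation"],degrees=True).as_matrix()
    d=M@np.array([u[0],u[1],1]); return np.array(i["position"]),d/np.linalg.norm(d)
def onplane(i,p,z):
    o,d=ray(i,p); return o+d*(z-o[2])/d[2]
def tri(l):
    A=np.zeros((3,3));b=np.zeros(3);rs=[ray(i,p) for i,p in l]
    for o,d in rs:
        P=np.eye(3)-np.outer(d,d);A+=P;b+=P@o
    x=np.linalg.solve(A,b); return x,max(np.linalg.norm((np.eye(3)-np.outer(d,d))@(x-o)) for o,d in rs)
def proj(i,X):
    M=R.from_euler("xyz",i["orientation"],degrees=True)
    rv=M.inv().as_rotvec(); t=-M.inv().apply(i["position"])
    return cv2.projectPoints(np.array([X],float),rv,t,i["K"],i["dist"])[0][0,0]
E
python3 - <<'E'
from h import *
np.set_printoptions(precision=4,suppress=True)
T,S=cam("top"),cam("side")
c=lambda p,o:((p[0]+.5)/5-.5+o[0],(p[1]+.5)/5-.5+o[1])
pts={"mid":((435,242),(292,252)),"large":((424,215),(315,236)),"BL":((405,185),(335,222)),"BR":((515,138),(410,290)),"FR":((567,257),(320,358)),"FL":((458,304),(242,288)),"btn1":((294,357),(152,184)),"btn4":((400,309),(223,248))}
for k,(a,b) in pts.items():
    x,e=tri([(T,c(a,(190,190))),(S,c(b,(190,165)))]); print(k,x,e)
t=cv2.imread("pics/top0.png"); h=cv2.cvtColor(t,cv2.COLOR_BGR2HSV)
m=cv2.inRange(h,(65,70,40),(90,255,255)); m[:, :200]=0;m[:,316:]=0
cs,_=cv2.findContours(m,cv2.RETR_EXTERNAL,cv2.CHAIN_APPROX_NONE); C=max(cs,key=cv2.contourArea)
P=np.array([onplane(T,p[0].astype(float),.085)[:2] for p in C],np.float32)
r=cv2.minAreaRect(P); print("top rect",r)
E
```

```text
mid [0.529  0.1342 0.092 ] 0.00023507915979965793
large [0.5425 0.1395 0.0934] 5.675657467505382e-05
BL [0.5569 0.1491 0.0881] 0.0008711020891318342
BR [0.5797 0.0948 0.0897] 0.001095964332934552
FR [0.5229 0.0693 0.0891] 0.0009612189466986766
FL [0.4992 0.123  0.0879] 7.951177599190118e-05
btn1 [0.4732 0.2035 0.0869] 0.0001573226259082958
btn4 [0.4969 0.1515 0.0867] 0.00016859603301496042
top rect ((0.5213635563850403, 0.1495562642812729), (0.10690172016620636, 0.19614598155021667), 24.19405746459961)
```

Both views agree: yaw is about 24.2° and the wheel crown is at about (0.540, 0.1087). The plan is to shut the fingers, travel high, and align tool y with the radio's +x (tool yaw about 114°).

```bash
python3 -m jog '[[1,-0.045,-0.028,0,0,0,0],[1,-0.045,-0.028,0,0,0,0],[1,-0.045,-0.028,0,0,0,0],[1,-0.045,-0.028,0,0,0,0],[1,-0.045,-0.028,0,0,0,0],[1,-0.045,-0.028,0,0,0,0],[1,-0.045,-0.028,0,0,0,0],[1,-0.045,-0.028,0,0,0,0],[1,-0.045,-0.028,0,0,0,0],[1,0,0,0,0,0,0]]' 40
python3 -m jog '[[1,0,0,0,0,0,0.159],[1,0,0,0,0,0,0.159],[1,0,0,0,0,0,0.159],[1,0,0,0,0,0,0.159],[1,0,0,0,0,0,0.159],[1,0,0,0,0,0,0]]'
cat >> h.py <<'E'
def plan(target,yaw=114.2):
    s=arm.state(); Rm=R.from_euler("xyz",s["ee_rot"],degrees=True)
    Rt=R.from_euler("xyz",[180,0,yaw],degrees=True)
    rv=(Rm.inv()*Rt).as_rotvec()
    print("t",s["time_s"],"pos",s["position"],"rot",s["ee_rot"],"F",s["ft_force"],"w",s["gripper_width"])
    print("shift",Rm.inv().apply(np.array(target)-s["position"]),"turn",rv)
E
python3 - <<'E'
from h import *
np.set_printoptions(precision=4,suppress=True)
plan([.540-.0075*.912,.1087-.0075*.41,.16])
E
```

```text
time_s: 1.4
position: [0.4995, 0.1503, 0.2177]
ee_rot: [-179.9, -0.1, 159.8]
ft_force: [-0.6, -0.1, -0.2]
gripper_width: -0.0001
time_s: 2.15
position: [0.495, 0.1541, 0.2156]
ee_rot: [-179.6, -0.2, 113.0]
ft_force: [0.2, 0.1, 0.1]
gripper_width: -0.0002
t 2.15 pos [0.495  0.1541 0.2156] rot [-179.5856   -0.1678  113.0415] F [0.2189 0.0859 0.0734] w -0.0002077998816597039
shift [-0.0597  0.0166  0.0553] turn [-0.0072 -0.003  -0.0202]
```

```bash
python3 -m jog '[[1,-0.03,0.008,0.02,-0.007,-0.003,-0.02],[1,-0.03,0.008,0.02,0,0,0],[1,0,0,0,0,0,0],[1,0,0,0,0,0,0]]'
python3 - <<'E'
from h import *
np.set_printoptions(precision=4,suppress=True)
plan([.540-.0075*.912,.1087-.0075*.41,.16])
w=arm.grab_frame("wrist")[:,:,::-1]; s=arm.grab_frame("side")[:,:,::-1][100:280,180:320]; t=arm.grab_frame("top")[:,:,::-1][190:290,210:350]
cv2.imwrite("pics/w1.png",w);cv2.imwrite("pics/s1.png",cv2.resize(s,None,fx=3.3,fy=3.3));cv2.imwrite("pics/t1.png",cv2.resize(t,None,fx=5,fy=5))
E
```

```text
time_s: 2.65
position: [0.5331, 0.1077, 0.1749]
ee_rot: [180.0, -0.1, 115.2]
ft_force: [-0.9, -0.4, 0.3]
gripper_width: 0.0001
t 2.65 pos [0.5331 0.1077 0.1749] rot [179.966   -0.064  115.1693] F [-0.9281 -0.3671  0.3439] w 0.00014455843802073384
shift [-0.0019 -0.0009  0.0149] turn [ 0.0006 -0.0011  0.0169]
```

View pics/w1.png

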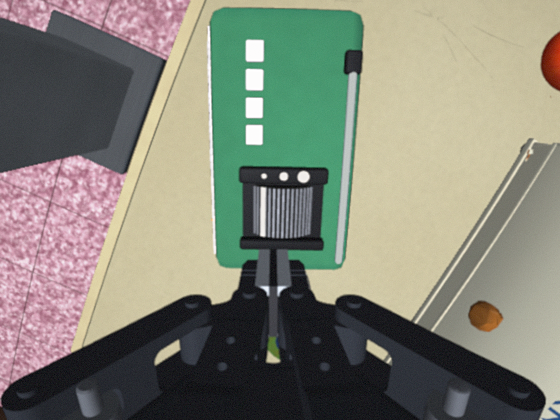

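View pics/s1.png

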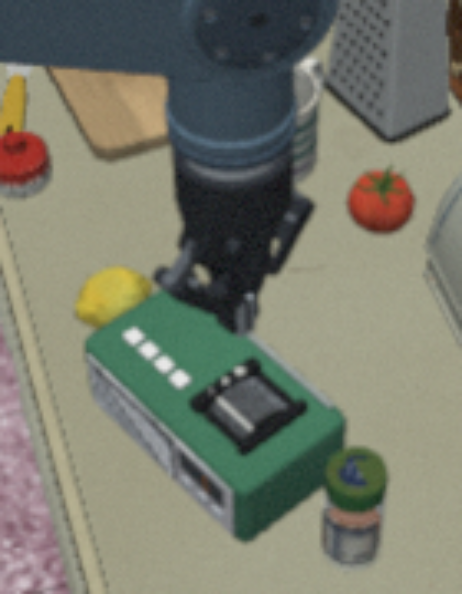

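The wrist view shows the dots at (264,176), (284,176) and (303,177), and the white pointer at column 263 beside the small dot. The fingertips are over the wheel's near side. I'll cross-check the middle dot against the top view.

```bash
python3 - <<'E'
from h import *
np.set_printoptions(precision=4,suppress=True)
T,W=cam("top"),cam("wrist")
x,e=tri([(T,(276.6,238.0)),(W,(284,176))]); print(x,e)
a=np.radians(24.2); c=x+np.array([.028*np.sin(a),-.028*np.cos(a),.003]);print("crown",c)
print("crown px",proj(W,c))
# dot line direction
p=onplane(W,(264,176),.093);q=onplane(W,(303,177),.093);print(np.degrees(np.arctan2(*(q-p)[1::-1])),np.linalg.norm(q-p), (p+q)/2)
plan([.540-.0075*.912,.1087-.0075*.41,.13])
E
```

```text
[0.5297 0.1343 0.091 ] 0.00034067895627676136
crown [0.5411 0.1087 0.094 ]
crown px [282.7347 213.2595]
23.66976957956197 0.02864404903945209 [0.5296 0.1342 0.093 ]
t 2.8 pos [0.5333 0.1079 0.1753] rot [179.9135  -0.0253 115.1486] F [-0.2404 -0.9095  0.    ] w 0.00020391377509612475
shift [-0.002  -0.0012  0.0453] turn [ 0.0015 -0.0005  0.0166]
```

```bash
python3 -m jog '[[1,-0.002,-0.001,0.022,0,0,0.015],[1,0,0,0.022,0,0,0],[1,0,0,0,0,0,0],[1,0,0,0,0,0,0]]'
python3 - <<'E'
from h import *
np.set_printoptions(precision=4,suppress=True)
plan([.5337,.1056,.118])
w=arm.grab_frame("wrist")[:,:,::-1][120:300,170:390]; s=arm.grab_frame("side")[:,:,::-1][140:260,200:320]
cv2.imwrite("pics/w2.png",cv2.resize(w,None,fx=3.3,fy=3.3));cv2.imwrite("pics/s2.png",cv2.resize(s,None,fx=5,fy=5,interpolation=cv2.INTER_CUBIC))
E
```

```text
time_s: 3.3
position: [0.5344, 0.1079, 0.1342]
ee_rot: [179.6, 0.1, 114.5]
ft_force: [0.5, 0.3, -0.4]
gripper_width: -0.0002
t 3.3 pos [0.5344 0.1079 0.1342] rot [179.6046   0.1019 114.5384] F [ 0.4833  0.3448 -0.4416] w -0.00015803010810236634
shift [-0.0018 -0.0017  0.0162] turn [0.0069 0.0018 0.0059]
```

View pics/w2.png

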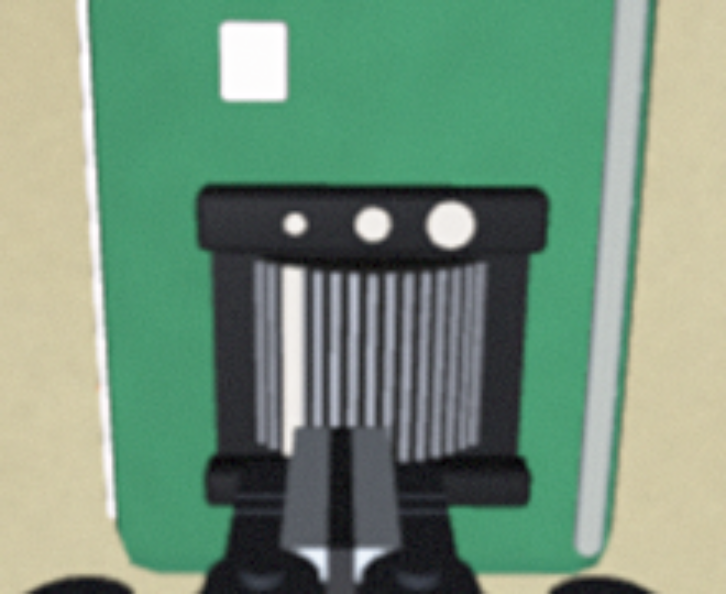

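View pics/s2.png

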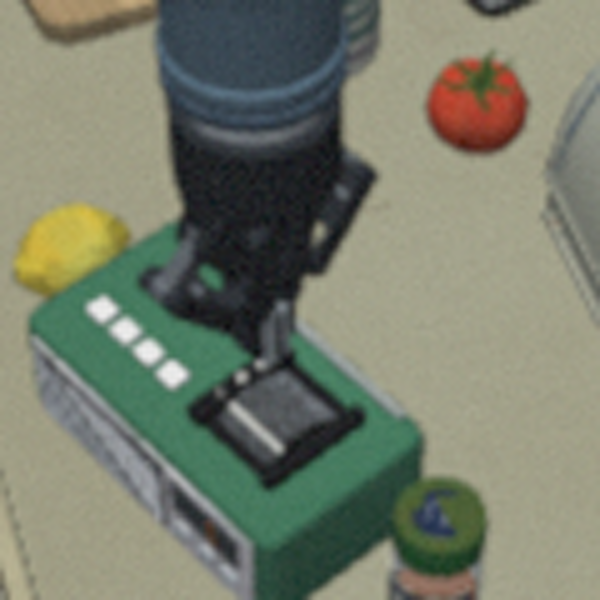

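```bash
python3 -m jog '[[1,-0.002,-0.0015,0.007,0.005,0,0.006],[1,0,0,0.005,0,0,0],[1,0,0,0,0,0,0],[1,0,0,0,0,0,0]]'
python3 - <<'E'
from h import *
np.set_printoptions(precision=4,suppress=True)
plan([.5337,.1056,.118])
w=arm.grab_frame("wrist")[:,:,::-1][120:300,170:390]; s=arm.grab_frame("side")[:,:,::-1][140:260,200:320]
print(arm.state()["ft_force"],arm.state()["position"])
cv2.imwrite("pics/w3.png",cv2.resize(w,None,fx=3.3,fy=3.3));cv2.imwrite("pics/s3.png",cv2.resize(s,None,fx=5,fy=5,interpolation=cv2.INTER_CUBIC))
E
```

```text
time_s: 3.9
position: [0.5346, 0.1051, 0.1225]
ee_rot: [179.8, 0.2, 114.2]
ft_force: [0.2, 0.5, 0.4]
gripper_width: 0.0001
t 3.9 pos [0.5346 0.1051 0.1225] rot [179.8075   0.1515 114.1565] F [0.1751 0.5429 0.435 ] w 7.427777183410622e-05
shift [ 0.0008 -0.0007  0.0045] turn [ 0.0034  0.0026 -0.0008]
[-0.0188 -0.4338 -0.0192] [0.5347 0.1051 0.1226]
```

View pics/w3.png

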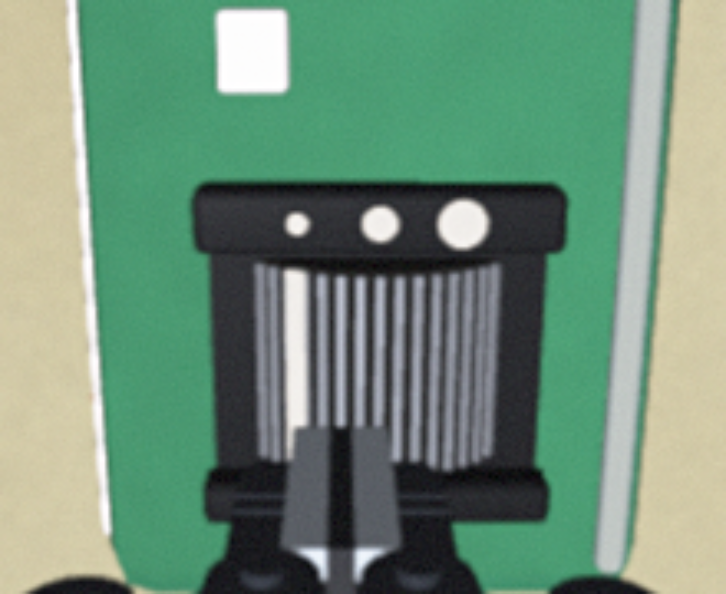

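View pics/s3.png

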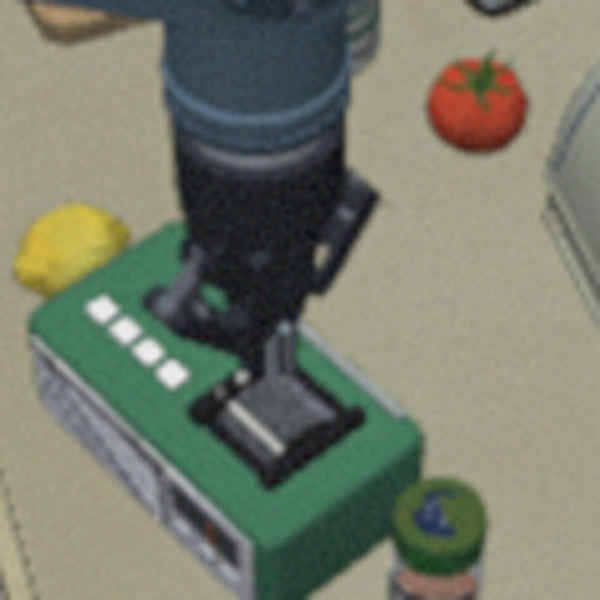

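```bash
python3 - <<'E'
from h import *
W=cam("wrist");s=arm.state();Rm=R.from_euler("xyz",s["ee_rot"],degrees=True)
for v in ([.011,0,.022],[-.011,0,.022],[.011,-.0145,.022],[.011,.0145,.022],[0,0,.022]):
    p=proj(W,s["position"]+Rm.apply(v)); print(v,((p-[170,120]+.5)*3.3).round())
a=np.radians(24.2)
for y in (-.067,-.045,-.023): 
    X=np.array([.5213-y*np.sin(a),.1497+y*np.cos(a),.094]); print(y,((proj(W,X)-[170,120]+.5)*3.3).round())
E
```

```text
[0.011, 0, 0.022] [342. 336.]
[-0.011, 0, 0.022] [342. 453.]
[0.011, -0.0145, 0.022] [258. 336.]
[0.011, 0.0145, 0.022] [426. 336.]
[0, 0, 0.022] [342. 396.]
-0.067 [374. 486.]
-0.045 [375. 376.]
-0.023 [376. 258.]
```

```bash
python3 - <<'E'
from h import *
W=cam("wrist");S=cam("side");s=arm.state();Rm=R.from_euler("xyz",s["ee_rot"],degrees=True)
P=s["position"]
for z in (-.01,0,.005,.01,.015,.022):
    for x in (.011,-.011):
        p=proj(W,P+Rm.apply([x,0,z])); q=proj(S,P+Rm.apply([x,0,z]))
        print(z,x,((p-[170,120]+.5)*3.3).round(),((q-[200,140]+.5)*5).round())
im=cv2.imread("pics/s3.png")[250:500,150:400]
cv2.imwrite("pics/s3z.png",cv2.convertScaleAbs(cv2.resize(im,None,fx=2.4,fy=2.4),alpha=1.8,beta=20))
im=cv2.imread("pics/w3.png")[220:594,180:560]
cv2.imwrite("pics/w3z.png",cv2.convertScaleAbs(cv2.resize(im,None,fx=1.5,fy=1.5),alpha=1.8,beta=30))
E
```

```text
-0.01 0.011 [342. 408.] [254. 355.]
-0.01 -0.011 [342. 543.] [284. 381.]
0 0.011 [342. 382.] [254. 368.]
0 -0.011 [342. 512.] [284. 394.]
0.005 0.011 [342. 371.] [255. 374.]
0.005 -0.011 [342. 497.] [284. 400.]
0.01 0.011 [342. 360.] [255. 380.]
0.01 -0.011 [342. 484.] [284. 407.]
0.015 0.011 [342. 350.] [255. 386.]
0.015 -0.011 [342. 471.] [285. 413.]
0.022 0.011 [342. 336.] [256. 395.]
0.022 -0.011 [342. 453.] [285. 421.]
```

View pics/s3z.png

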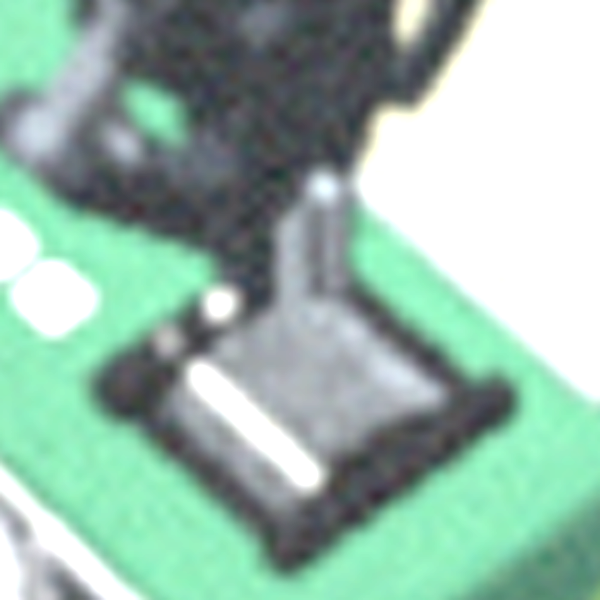

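View pics/w3z.png

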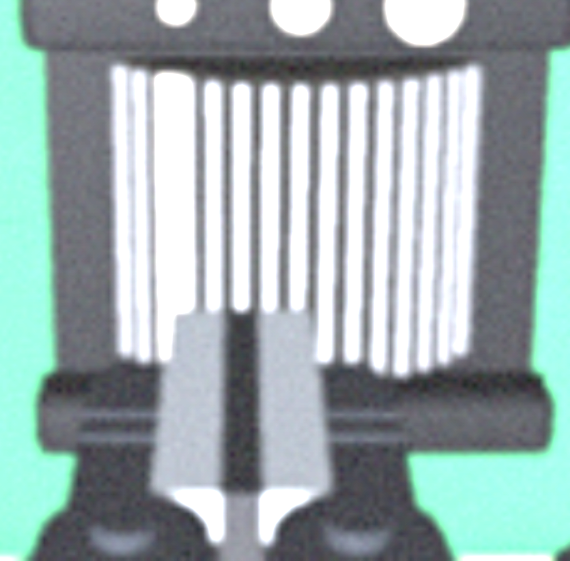

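The rays from both views put the real fingertips well above where "22 mm ahead of the TCP" would, and there is no contact yet. I'll go down in small steps and watch the force.

```bash
cat > f.py <<'E'
from h import *
np.set_printoptions(precision=4,suppress=True)
import sys
plan([.5337,.1056,.118])
F=[];Z=[]
for k in range(4):
    im=arm.grab_frame(["wrist","side","wrist","side"][k]); 
    if k==0: w=im[:,:,::-1][120:300,170:390]
    if k==1: s=im[:,:,::-1][140:260,200:320]
    st=arm.state();F.append(st["ft_force"])
print("meanF",np.mean(F,0),st["position"])
a=cv2.resize(w,None,fx=2.2,fy=2.2,interpolation=cv2.INTER_CUBIC);b=cv2.resize(s,None,fx=3.3,fy=3.3,interpolation=cv2.INTER_CUBIC)[:396]
cv2.imwrite(f"pics/{sys.argv[1]}.png",cv2.convertScaleAbs(np.hstack([a,b])[:, :800],alpha=1.3,beta=15))
E
python3 -m jog '[[1,0,0,0.003,0,0,0],[1,0,0,0,0,0,0]]'
python3 -m jog '[[1,0,0,0.003,0,0,0],[1,0,0,0,0,0,0]]'
python3 f.py a1
```

```text
time_s: 4.25
position: [0.5347, 0.1051, 0.1195]
ee_rot: [179.8, 0.2, 114.2]
ft_force: [0.1, -0.1, -0.5]
gripper_width: 0.0002
time_s: 4.5
position: [0.5347, 0.1052, 0.1162]
ee_rot: [179.8, 0.2, 114.2]
ft_force: [0.4, 0.1, 0.4]
gripper_width: 0.0001
t 4.5 pos [0.5347 0.1052 0.1162] rot [179.801    0.1532 114.1604] F [0.3971 0.136  0.4084] w 0.00012580238960955133
shift [ 0.0008 -0.0007 -0.0018] turn [ 0.0035  0.0027 -0.0007]
meanF [ 0.0716  0.2738 -0.0878] [0.535  0.1051 0.1167]
```

View pics/a1.png

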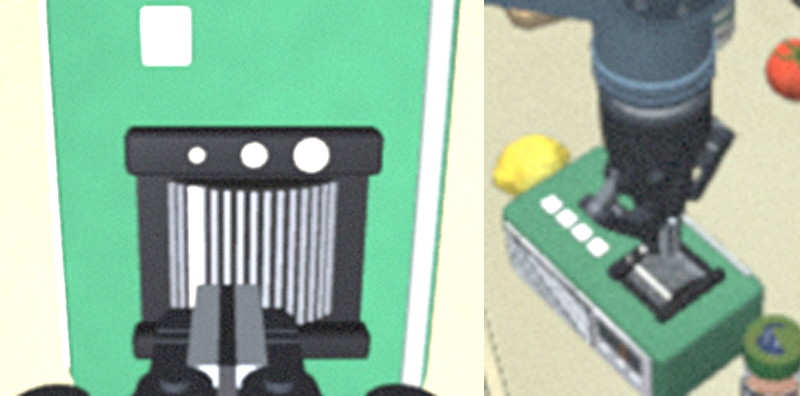

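```bash
for i in 1; do :; done; python3 -m jog '[[1,0,0,0.004,0,0,0],[1,0,0,0,0,0,0]]'
python3 -m jog '[[1,0,0,0.003,0,0,0],[1,0,0,0,0,0,0]]'
python3 f.py a2
```

```text
time_s: 4.95
position: [0.5351, 0.1052, 0.1124]
ee_rot: [179.7, 0.2, 114.2]
ft_force: [-0.4, -0.7, 0.6]
gripper_width: -0.0003
time_s: 5.2
position: [0.5351, 0.1052, 0.1092]
ee_rot: [179.8, 0.2, 114.2]
ft_force: [0.0, -0.6, -0.2]
gripper_width: 0.0002
t 5.2 pos [0.5351 0.1052 0.1092] rot [179.7539   0.1755 114.1631] F [ 0.0317 -0.5607 -0.1549] w 0.0001688656468210478
shift [ 0.0009 -0.001  -0.0088] turn [ 0.0043  0.0031 -0.0006]
meanF [0.1466 0.5407 0.4147] [0.5354 0.1052 0.1096]
```

View pics/a2.png

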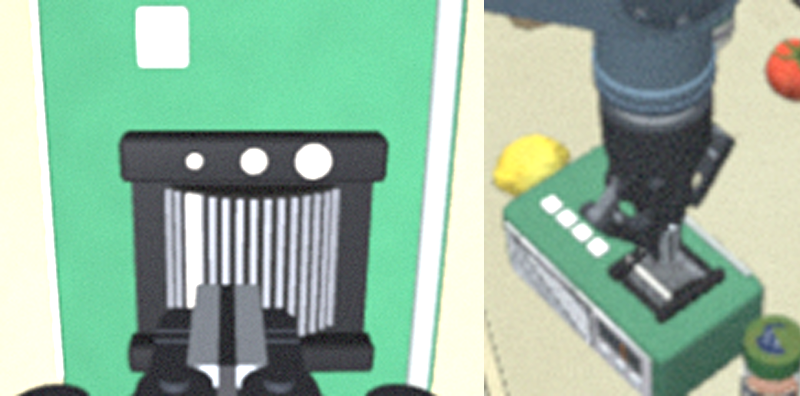

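```bash
python3 -m jog '[[1,0.001,-0.001,0.005,0,0,0],[1,0,0,0,0,0,0]]'
python3 -m jog '[[1,0,0,0.005,0,0,0],[1,0,0,0,0,0,0]]'
python3 f.py a3
```

```text
time_s: 5.65
position: [0.534, 0.1057, 0.1043]
ee_rot: [179.7, 0.2, 114.2]
ft_force: [0.6, -0.1, -0.3]
gripper_width: 0.0002
time_s: 5.9
position: [0.5339, 0.1057, 0.0988]
ee_rot: [179.7, 0.2, 114.2]
ft_force: [-0.6, 0.6, 0.3]
gripper_width: -0.0001
t 5.9 pos [0.5339 0.1057 0.0988] rot [179.7193   0.1922 114.1622] F [-0.648   0.5585  0.3487] w -6.896011801962412e-05
shift [-0.0001 -0.0002 -0.0192] turn [ 0.0049  0.0034 -0.0007]
meanF [-0.1986 -0.3734  0.3654] [0.5345 0.1057 0.0996]
```

View pics/a3.png

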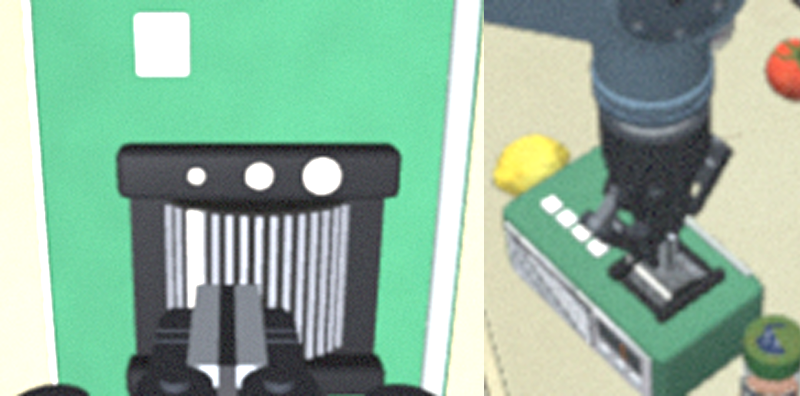

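```bash
python3 -m jog '[[1,0,0,0.005,0,0,0],[1,0,0,0,0,0,0]]'
python3 -m jog '[[1,0,0,0.004,0,0,0],[1,0,0,0,0,0,0]]'
python3 f.py a4
```

```text
time_s: 6.35
position: [0.5347, 0.1057, 0.0944]
ee_rot: [179.6, 0.2, 114.2]
ft_force: [0.3, -0.5, -0.5]
gripper_width: 0.0004
time_s: 6.6
position: [0.5346, 0.1056, 0.09]
ee_rot: [179.6, 0.2, 114.2]
ft_force: [0.9, 0.6, 0.2]
gripper_width: -0.0004
t 6.6 pos [0.5346 0.1056 0.09  ] rot [179.6462   0.2275 114.1584] F [0.9467 0.5993 0.2391] w -0.00044661191481032273
shift [ 0.0002 -0.0007 -0.028 ] turn [ 0.0062  0.004  -0.0007]
meanF [ 0.364   0.2085 -0.2494] [0.5351 0.1056 0.0906]
```

View pics/a4.png

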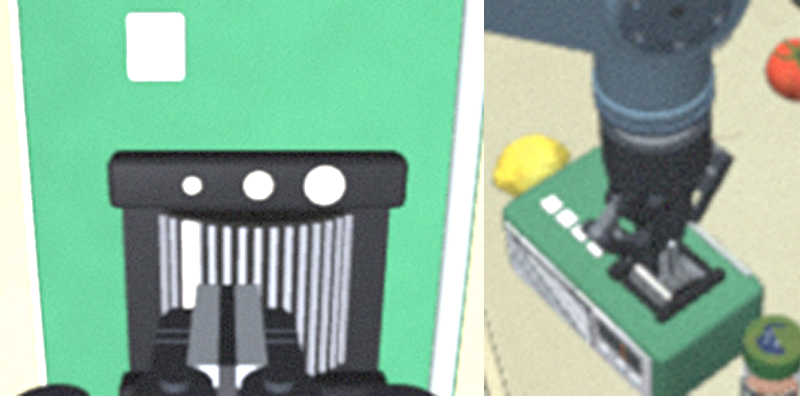

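```bash
python3 -m jog '[[1,0,-0.001,0.004,0,0,0],[1,0,0,0,0,0,0]]'
python3 -m jog '[[1,0,0,0.002,0,0,0],[1,0,0,0,0,0,0]]'
python3 f.py a5
```

```text
time_s: 7.05
position: [0.5342, 0.1052, 0.0864]
ee_rot: [179.6, 0.3, 114.2]
ft_force: [-1.0, -0.3, -0.1]
gripper_width: 0.0004
time_s: 7.3
position: [0.5343, 0.1052, 0.0843]
ee_rot: [179.6, 0.3, 114.2]
ft_force: [-0.4, -1.2, 0.4]
gripper_width: 0.0001
t 7.3 pos [0.5343 0.1052 0.0843] rot [179.5754   0.2596 114.1603] F [-0.4211 -1.2376  0.3707] w 0.00014492848270630348
shift [ 0.0005 -0.0001 -0.0337] turn [ 0.0074  0.0045 -0.0007]
meanF [ 0.0248 -0.1021  0.1305] [0.5345 0.1052 0.0845]
```

View pics/a5.png

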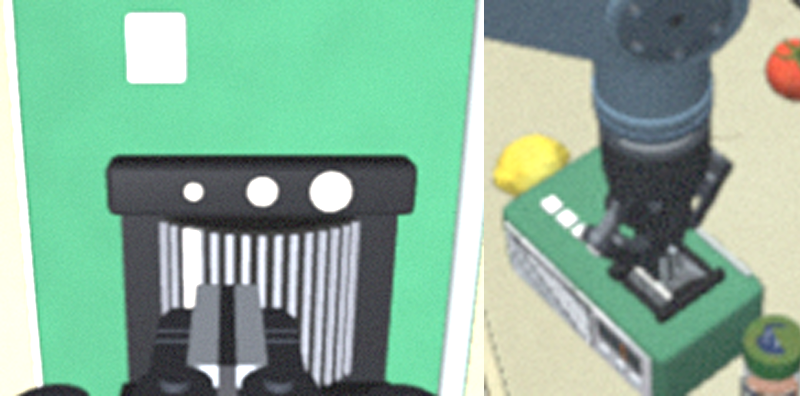

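```bash
python3 - <<'E'
from h import *
w=arm.grab_frame("wrist")[:,:,::-1];s=arm.grab_frame("side")[:,:,::-1][140:260,190:310]
cv2.imwrite("pics/w5f.png",cv2.convertScaleAbs(w,alpha=1.8,beta=40))
cv2.imwrite("pics/s5f.png",cv2.convertScaleAbs(cv2.resize(s,None,fx=5,fy=5,interpolation=cv2.INTER_CUBIC),alpha=1.8,beta=40))
W,S=cam("wrist"),cam("side");st=arm.state();Rm=R.from_euler("xyz",st["ee_rot"],degrees=True)
for y in(-.03,-.05,-.07):
  for z in (-.06,-.04,-.02):
    X=st["position"]+Rm.apply([0,y,z]); print(y,z,proj(W,X).round(),((proj(S,X)-[190,140]+.5)*5).round())
E
```

```text
-0.03 -0.06 [186. 328.] [269. 386.]
-0.03 -0.04 [198. 297.] [271. 411.]
-0.03 -0.02 [208. 274.] [273. 436.]
-0.05 -0.06 [129. 327.] [236. 409.]
-0.05 -0.04 [149. 296.] [239. 434.]
-0.05 -0.02 [164. 273.] [241. 459.]
-0.07 -0.06 [ 74. 325.] [203. 432.]
-0.07 -0.04 [101. 295.] [206. 457.]
-0.07 -0.02 [122. 273.] [209. 481.]
```

View pics/w5f.png

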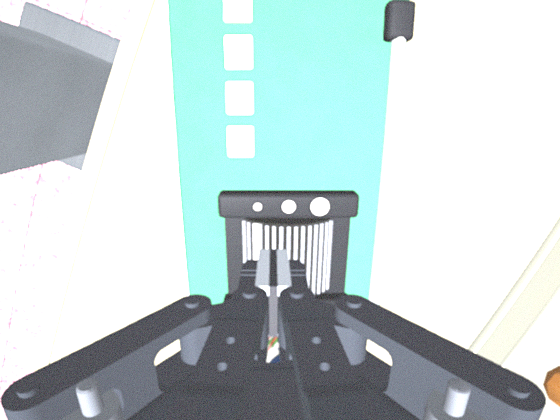

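View pics/s5f.png

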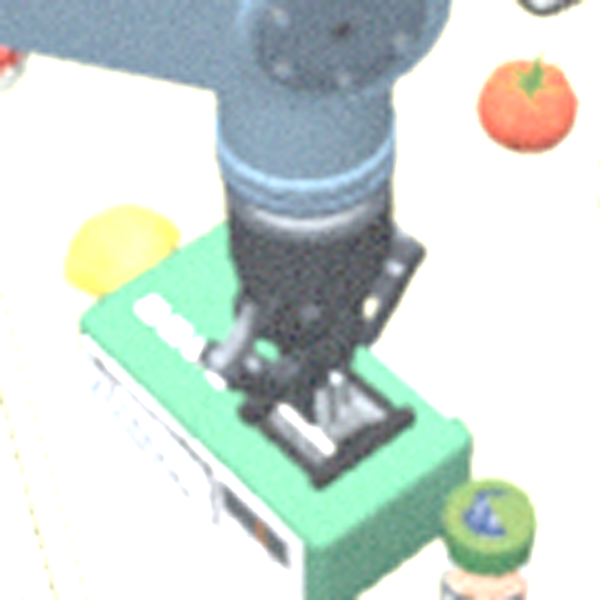

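The finger joints sit about 30 mm behind the tips, so they clear the radio. I'll keep going down slowly.

```bash
python3 -m jog '[[1,0,0,0.002,0.004,0.003,0],[1,0,0,0,0,0,0]]'
python3 -m jog '[[1,0,0,0.0015,0.003,0.002,0],[1,0,0,0,0,0,0]]'
python3 f.py a6
```

```text
time_s: 7.85
position: [0.5346, 0.1053, 0.0828]
ee_rot: [179.8, 0.1, 114.2]
ft_force: [-0.9, -0.1, 2.5]
gripper_width: -0.0
time_s: 8.1
position: [0.5347, 0.1053, 0.0816]
ee_rot: [180.0, -0.0, 114.2]
ft_force: [-2.0, -0.4, 4.8]
gripper_width: 0.0004
t 8.1 pos [0.5347 0.1053 0.0816] rot [179.9557  -0.0277 114.1721] F [-2.0304 -0.3615  4.8196] w 0.00040343055046249447
shift [ 0.0007 -0.0008 -0.0364] turn [ 0.0008 -0.0005 -0.0005]
meanF [-1.4805  0.1318  3.3322] [0.5348 0.1053 0.0816]
```

View pics/a6.png

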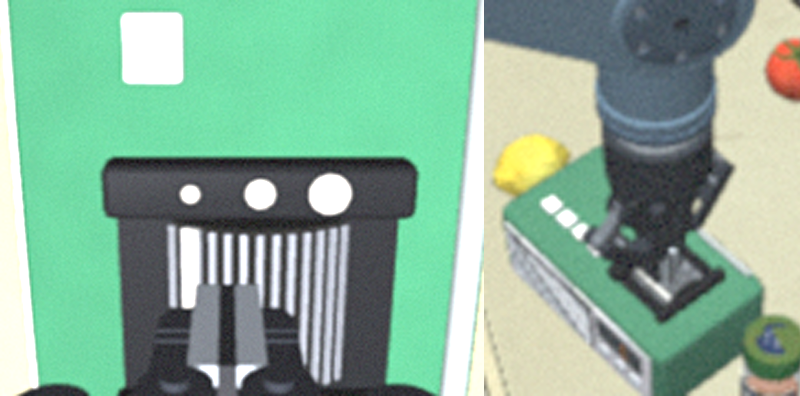

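Contact: upward force about 3.3–4.8 N with the pointer still at the small dot (column 190). Now I'll roll towards the back along tool +y.

```bash
python3 -m jog '[[1,0,0.002,0.0005,0,0,0],[1,0,0.003,0,0,0,0],[1,0,0,0,0,0,0]]'
python3 f.py b1
```

```text
time_s: 8.68
position: [0.5391, 0.1073, 0.0811]
ee_rot: [-180.0, -0.0, 114.2]
ft_force: [-1.7, 1.2, 4.5]
gripper_width: -0.0001
t 8.675 pos [0.5391 0.1073 0.0811] rot [-179.9924   -0.024   114.1716] F [-1.6642  1.1527  4.5365] w -5.010791796674468e-05
shift [ 0.0007 -0.0057 -0.0369] turn [-0.0001 -0.0004 -0.0005]
meanF [-0.1184  1.1277  4.4552] [0.539  0.1072 0.0812]
```

View pics/b1.png

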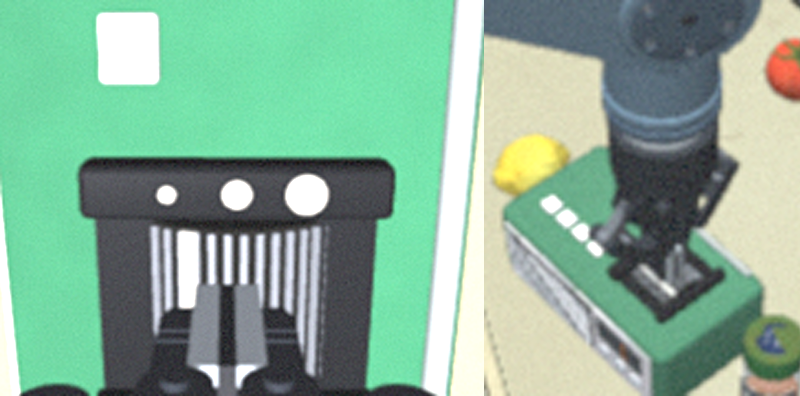

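The wheel rolls with the finger: the pointer has moved about 22 of the 70 px between dots, roughly 0.16 rad for 5 mm. Continuing.

```bash
python3 -m jog '[[1,0,0.003,0,0,0,0],[1,0,0.003,0,0,0,0],[1,0,0,0,0,0,0]]'
python3 f.py b2
```

```text
time_s: 9.25
position: [0.5452, 0.1099, 0.0813]
ee_rot: [180.0, -0.0, 114.2]
ft_force: [0.8, 2.1, 4.7]
gripper_width: 0.0001
t 9.25 pos [0.5452 0.1099 0.0813] rot [179.9656  -0.0087 114.1747] F [0.7841 2.0503 4.6578] w 9.936458535075945e-05
shift [ 0.0008 -0.0122 -0.0367] turn [ 0.0006 -0.0002 -0.0004]
meanF [0.4481 2.0337 3.7598] [0.5451 0.1098 0.0814]
```

View pics/b2.png

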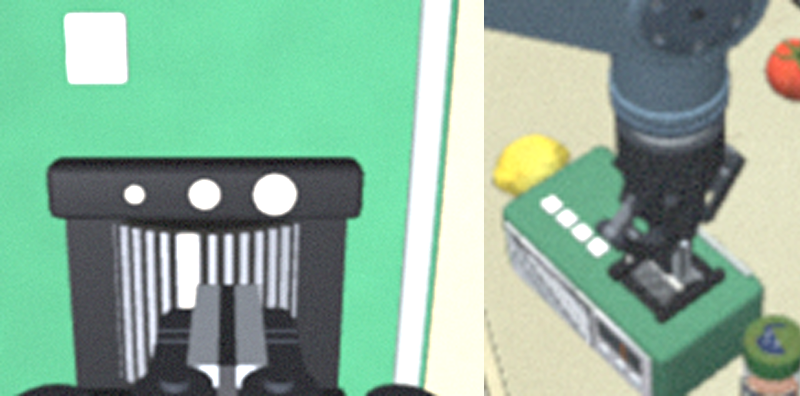

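```bash
python3 -m jog '[[1,0,0.003,0,0,0,0],[1,0,0,0,0,0,0],[1,0,0,0,0,0,0]]'
python3 f.py b3
```

```text
time_s: 9.82
position: [0.5481, 0.1112, 0.0815]
ee_rot: [179.9, 0.0, 114.2]
ft_force: [0.8, 1.2, 3.6]
gripper_width: 0.0001
t 9.825 pos [0.5481 0.1112 0.0815] rot [179.9329   0.0023 114.1727] F [0.7969 1.1974 3.6344] w 5.734518086139102e-05
shift [ 0.0008 -0.0154 -0.0365] turn [ 0.0012  0.     -0.0005]
meanF [1.0974 2.0745 4.0423] [0.5481 0.1112 0.0815]
```

View pics/b3.png

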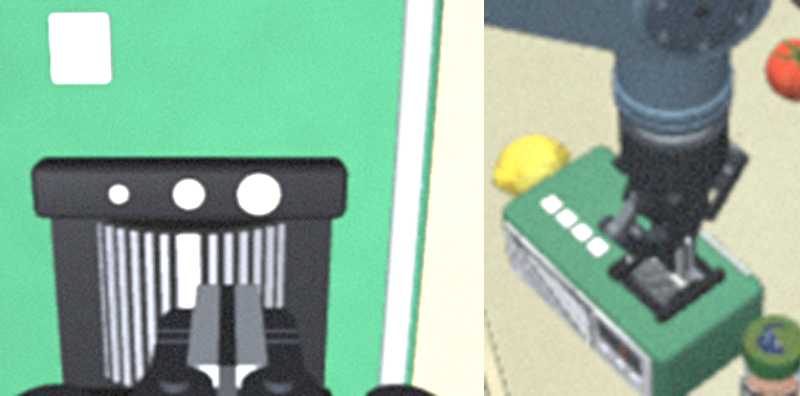

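The pointer (column 188) now lines up with the middle dot (column 188). I'll lift straight up.

```bash
python3 -m jog '[[1,0,0,-0.004,0,0,0],[1,0,0,-0.01,0,0,0],[1,0,0,-0.02,0,0,0],[1,0,0,-0.03,0,0,0],[1,0,0,-0.03,0,0,0],[1,0,0,0,0,0,0],[1,0,0,0,0,0,0]]'
python3 f.py c1
python3 - <<'E'
from h import *
T=arm.grab_frame("top")[:,:,::-1];S=arm.grab_frame("side")[:,:,::-1]
t0=cv2.imread("pics/top0.png");
cv2.imwrite("pics/topc.png",T); d=cv2.absdiff(T,t0)
# bystander/radio shift by colour-centroid
for n,lo,hi,(x0,x1,y0,y1) in [("lemon",(20,100,80),(35,255,255),(195,232,240,285)),("tomato",(0,120,60),(8,255,255),(185,215,145,180)),("jam",(165,100,40),(180,255,255),(355,400,135,180)),("spice",(35,60,30),(60,255,255),(310,338,200,228))]:
    for im in (t0,T):
        m=cv2.inRange(cv2.cvtColor(im,cv2.COLOR_BGR2HSV),lo,hi)[y0:y1,x0:x1]; M=cv2.moments(m,True); print(n,M["m00"],round(M["m10"]/max(M["m00"],1),2),round(M["m01"]/max(M["m00"],1),2))
W=cam("wrist")
E
```

```text
time_s: 10.9
position: [0.5437, 0.1095, 0.1762]
ee_rot: [-179.4, -0.1, 114.1]
ft_force: [-0.8, 0.8, 0.1]
gripper_width: 0.0001
t 10.9 pos [0.5437 0.1095 0.1762] rot [-179.4486   -0.095   114.1487] F [-0.784   0.8271  0.1315] w 0.00011956549094396038
shift [ 0.0005 -0.0101  0.0583] turn [-0.0096 -0.0017 -0.0009]
meanF [-0.0749  0.3905 -0.2137] [0.5438 0.1096 0.1759]
lemon 412.0 18.46 21.05
lemon 413.0 18.45 21.02
tomato 264.0 14.8 19.24
tomato 265.0 14.81 19.15
jam 33.0 27.45 17.88
jam 25.0 29.0 21.16
spice 198.0 14.32 11.39
spice 1.0 24.0 11.0
```

View pics/c1.png

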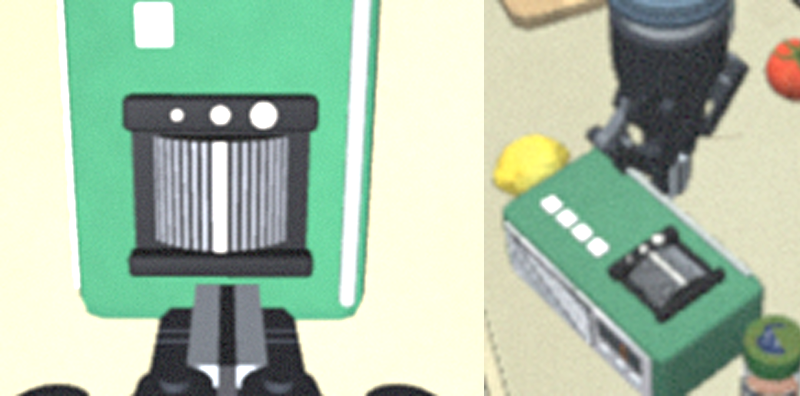

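View pics/topc.png

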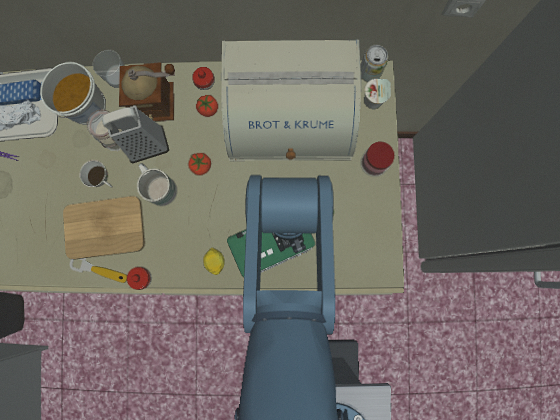

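The pointer rests in line with the middle dot, both at column 220. The arm hides the spice jar in the top view, so I'll check the radio's position and the spice jar from the side and wrist views.

```bash
python3 - <<'E'
from h import *
S=arm.grab_frame("side")[:,:,::-1]; s0=cv2.imread("pics/side0.png")
p=(220/2.2+170-.3,115/2.2+120-.3); print("middot",onplane(cam("wrist"),p,.093), "was ~[.5296 .1342]")
for n,(x0,x1,y0,y1) in {"buttons/radio left":(205,240,180,215),"spice":(272,304,230,275),"radio front":(210,265,225,262),"jam":(345,390,262,312)}.items():
    (dx,dy),r=cv2.phaseCorrelate(*[cv2.cvtColor(i[y0:y1,x0:x1],cv2.COLOR_BGR2GRAY).astype(np.float32) for i in (s0.copy(),S.copy())]); print(n,round(dx,2),round(dy,2),round(r,2))
print(arm.state()["ft_force"])
arm.finish_job()
E
```

```text
middot [0.52946162 0.1344778  0.093     ] was ~[.5296 .1342]
buttons/radio left -0.31 -0.02 0.95
spice 0.03 0.47 1.02
radio front 0.01 0.03 0.97
jam 0.37 0.03 1.0
[ 0.1816598   0.58440092 -0.08164466]
the job is handed in; nothing more can be done
```

I turned the radio up by one click and handed the job in at about 11 s. The wheel went from the small dot to the middle dot and never came near the large one. I laid the shut fingertips on the wheel with about 4 N, rolled it 14–15 mm towards the back, then lifted straight off.

**Wheel:** after release, the white pointer lined up with the middle dot in the wrist picture.

**Radio:** the middle dot moved less than 1 mm. Comparing side-view pictures from before and after also showed no real movement (0.3 px or less).

**Bystanders:** the lemon and tomato moved by no more than 0.1 px in the top view. The spice and jam jars moved by no more than 0.5 px in the side view.

**Robot:** it is clear of everything, about 9 cm above the wheel, and the force reads zero within its noise.

**Checks that failed or disagreed:**
- **Fingertip position:** the fingertips sat about 13 mm behind the TCP, not 22 mm ahead as the description says. Contact came at a TCP height of about 83 mm, so I lowered the arm by force and camera readings.
- **Top-view colour check:** it could not confirm the spice jar because the arm hid it. Its jam jar mask caught too few pixels to trust. For both jars I relied on the side view instead.

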